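# Set the mixing pot in the round well of the manicure tray

## Task

Get the nail desk ready: set the small white porcelain mixing pot that stands open side up into the round well of the wooden tray (not the square recess), standing flat on the well's floor with its open side still up. Lower it in rather than dropping it, and leave alone the identical pot that is drying upside down.

Things in the scene. Friction and masses are not known exactly. Their poses are not given: they have to be found in the camera images.
- pot_center (a point): Centre (half-way up, on the axis) of the pot to move: round white porcelain, 42 mm tall, 90 to 145 g, upright on a desk mat (mat top 2 mm over the table). Foot 36 mm across, flaring from 6 to 16 mm up to a straight band 50 mm across that runs to the rim. Wall 4 mm. z points out of the open side. Grip across the band in its upper half, so that the fingers clear the tray when it is set down.
- drying_pot_center (a point): Centre (half-way up, on the axis) of the identical white pot drying upside down on the mat: rim down, narrow foot up, 42 mm tall, 50 mm across. z points up. It stays where it is.
- well (a point): Centre of the floor of the round well, 72 mm across, 6 mm deep, dark-lined (rim 6 mm above this point), in a fixed wooden tray 100 x 190 x 12 mm flat on the mat. z points up, x along the tray's short side, y along its long side. An empty dark-lined 70 mm square recess lies 92 mm away along +y. A pot standing in the well has its centre 21 mm above this point.
Mind the look-alikes: they are no part of the job. There is more than one size of the part that bears well; the job needs the larger.

How it is judged:
At the end, for the whole second after the job is handed in: The mixing pot stands at rest on the floor of the round well, its axis within 17 mm of the well's centre, its centre 17 to 25 mm above the well's floor, open side up within 10 degrees; the drying pot is within 20 mm of where it was (horizontal distance between pot_center and well below 0.017 m and z of pot_center in the frame of well between 0.017 and 0.025 m and angle between pot_center's own z axis and vertical below 0.175 rad and linear speed of pot below 0.02 m/s and distance of drying_pot_center from where it was at the start of the episode below 0.02 m); the robot touches nothing.
It fails at once if the drying pot is moved by more than 20 mm (distance of drying_pot_center from where it was at the start of the episode above 0.02 m).
It fails at once if the mixing pot is dropped: it falls free of the fingers at more than 0.7 m/s (a fall of some 25 mm) (linear speed of pot above 0.7 m/s and contact force between pot and the fingers below 0.1 N).
It also fails if it takes over 32 s, if anything falls off the work surface, if the arm or the gripper's body presses on something with over 40 N, if the wrist force passes 120 N, or if a joint passes its speed limit or range.

## Robot

A 7-joint arm with a two-finger parallel gripper is mounted at the origin on the work surface. World frame = base frame: x ahead of the robot, y to its left, z up, the work surface at z = 0. Lengths are in m, angles in rad, forces in N, time in s.
With the tool pointing down it reaches from about 0.425 to 0.825 m from the base axis. Payload 3.6 kg.
Tool frame: the origin (TCP) lies midway between the tips of the shut fingers; the grasp point (between the pads) lies 19 mm behind it (manip.tcp_to_grasp is the distance from the TCP to the grasp point, in m); z points along the fingers, y is the line along which they close (so a half turn about z gives the same grasp; the last joint's range is limited). The gripper opens to 93 mm and grips with 3 to 60 N. Pads are 15 mm wide; open, the fingers measure 128 mm over their backs; the gripper's body (75 mm by 188 mm) begins 65 mm behind the grasp point.
Start: joints at [-1.169, 0.615, -0.013, 1.423, 0.008, 1.103, -0.04], TCP at [0.27, 0.591, 0.219] pointing down, gripper open.
Joint ranges: [-3.12, 3.12], [-0.3, 2.06], [-1.34, 1.32], [0.26, 2.42], [-1.36, 4.5], [0.01, 1.98], [-2.84, 2.84]. Speed limits (rad/s): [2.79, 2.79, 3.14, 3.14, 3.14, 3.14, 3.14].

## Interface

Orientations are given as a unit quaternion [w, x, y, z].
In Python, from workcell import manip, imaging, spotter gives the robot as it stands.
- The arm moves only by the tool send_rows, never from a script. Its argument "moves" is text: rows parted by semicolons, each of 6 numbers parted by spaces: the shift along the tool's x, y, z in units of 120 mm (1.0 is 120 mm), then the turn, a rotation vector about the tool's x, y, z in units of 2 pi rad (1.0 is 2 pi rad). In form: tx ty tz rx ry rz; .... A call has 1 to 12 rows; each row is the pose to reach, as a shift and turn from the pose commanded when the call began, along the tool's axes at that moment, turning the shorter way round; what a row does not reach only later rows make up. A row lasts 1/12 s, in which the tool goes at most 41.7 mm and 7.16 degrees, less where a joint would pass 70% of its speed; a pose out of reach is approached as far as the arm can. A call with a number of a shift or a turn outside -1 to 1 is refused whole. A call with a gripper value outside its range is refused whole. "gripper" is the opening, from 0 (shut) to 1 (fully open), set as the call begins (left out, the last holds). The fingers move at their own pace and stop on an object; the grip force is fixed at half the most. Time passes only in rows, so rows that repeat a pose let the fingers close. It gives the time, the measured TCP pose, the force, the opening and the grip force at its end, in the units of the state.
- manip.read_state(): the state, without advancing time (a new reading comes with each control period).
- imaging.snapshot(name): name is "side" or "top" or "wrist"; returns (picture, depth): 400x640x3 uint8, blue, green, red; 400x640 float32, m along the optical axis (not along the pixel's ray), 0 where there is no reading.
- imaging.calibration(name): a dict with "K" (3x3 intrinsics, pixels), "dist_coeffs" ([k1, k2, p1, p2, k3] as OpenCV has them; the pictures are not rectified), "T" (4x4, takes a point from camera to world coordinates); the wrist camera has in their place "tool_from_camera" (4x4, takes a point from camera to tool coordinates, whose origin is the TCP and whose axes are the flange's). Camera axes: x right, y down, z forward; pixel columns grow to the right and rows downward; lengths in m; the calibration is good to about 2 mm. A picture is of the moment at which its call begins: read the wrist's pose just before it. calibration takes no time and is no camera call.
- manip.finish_job(): hands the job in; it is judged then, once.
Trained networks look in the newest picture that a camera, given by its name, has taken for a name from the list of things; names that differ only in an ending like _2 or _b are one class to them, and where a whole thing is asked for, a point or a joint stands for the part that bears it (a point fixed in the world has none). Each returns a list of dicts, best first, with "score" (0 to 1); they miss things now and then, are a little off and sometimes report something else, mostly with a low value. They report only what shows in the picture. A call takes as long as a camera call. They do not tell look-alikes from the thing itself.
- spotter.find_in(camera, target): "rect" ([centre column, centre row, width, height] in pixels, round what is visible of it).
The state is a dict: "time": time; "q": joint angles; "qvel": joint speeds; "joint_efforts": joint torques, N m; "tool_pos": TCP position; "orientation": TCP orientation; "ft_force": force on the tool from outside, world axes, zero at the start; "ft_torque": the same for the moment, N m; "gripper_width": finger opening in m; "gripper_force": force on a finger pad.
Only numpy, scipy, OpenCV 4.12 (cv2) and the standard library are available. Lean on these libraries where they do the work, as an engineer would, in place of code of your own. Each camera call takes 0.05 s, during which the arm holds its last target. There are 200 camera calls.

## Working session

There is one attempt and no reset: what is moved stays moved. The work goes in short steps, Python scripts to look and compute and a tool call to move; the robot and the scene stay as the last step left them, time stands still between calls to the robot, and variables do not carry over. Pictures are saved under pics/ and viewed, at most 10 in all, crops included, and the job is handed in when it is done.

Besides the shell and the picture viewer there is one more tool, called after "Emit:" by a JSON object that holds its "fn" and its "kwargs". send_rows: Moves the arm, as the interface text tells. Shifts and turns lie within -1 to 1; 1 stands for 120 mm of shift or 2 pi rad of turn. Its arguments: {"type":"object","properties":{"moves":{"type":"string"},"gripper":{"type":"number"}},"required":["moves"]}

```bash
ls; mkdir -p pics; python3 - <<'E'
from workcell import manip, imaging, spotter
import cv2,numpy as np
s=manip.read_state(); print(s['time'],s['tool_pos'],s['orientation'],manip.tcp_to_grasp)
for c in ['top','side']:
    p,d=imaging.snapshot(c); cv2.imwrite(f'pics/{c}1.png',p); np.savez(f'{c}1.npz',p=p,d=d)
    print(c,imaging.calibration(c))
    for t in ['pot_center','drying_pot_center','well']:
        try: print(t,[(np.round(r['rect']),round(r['score'],2)) for r in spotter.find_in(c,t)])
        except Exception as e: print(t,e)
E
```

```text
pics
0.0 [0.26932915 0.59070481 0.21748794] [-2.46490814e-04  2.12217797e-01  9.77221559e-01 -1.25294535e-03] 0.0188
top {'K': array([[426.73669278,   0.        , 321.79438834],
       [  0.        , 426.73669278, 192.30715142],
       [  0.        ,   0.        ,   1.        ]]), 'dist_coeffs': array([-0.1118113,  0.       ,  0.       ,  0.       ,  0.       ]), 'T': array([[-0.00352152, -0.99234319,  0.12346093,  0.30811671],
       [-0.99996728,  0.00259532, -0.00766196,  0.03303478],
       [ 0.00728287, -0.12348387, -0.99231985,  1.07797434],
       [ 0.        ,  0.        ,  0.        ,  1.        ]])}
pot_center [(array([388., 194.,  22.,  23.]), 0.64)]
drying_pot_center [(array([401., 116.,  22.,  24.]), 0.89)]
well [(array([253., 135.,  83.,  56.]), 0.63), (array([218., 296.,  60.,  48.]), 0.63)]
side {'K': array([[443.38955132,   0.        , 320.10646723],
       [  0.        , 443.38955132, 197.74413444],
       [  0.        ,   0.        ,   1.        ]]), 'dist_coeffs': array([0.02723379, 0.        , 0.        , 0.        , 0.        ]), 'T': array([[ 0.91654843, -0.29553558,  0.2694396 ,  0.13124498],
       [-0.39981154, -0.69307708,  0.59982906, -0.65749571],
       [ 0.00947158, -0.65749744, -0.75339724,  0.90653351],
       [ 0.        ,  0.        ,  0.        ,  1.        ]])}
pot_center []
drying_pot_center [(array([431., 238.,  17.,  25.]), 0.67)]
well [(array([349., 151.,  40.,  53.]), 0.87), (array([202., 170.,  32.,  36.]), 0.64)]
```

View pics/top1.png

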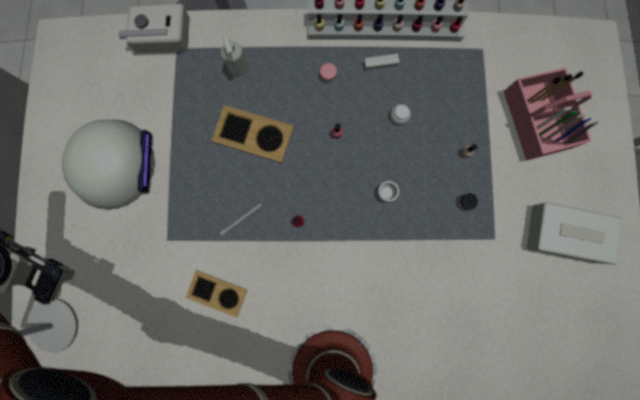

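View pics/side1.png

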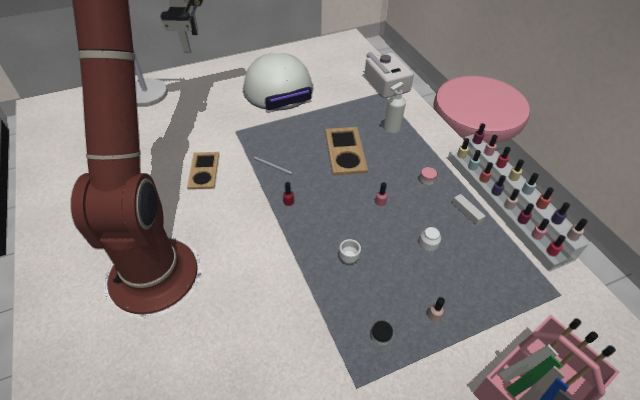

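The pot to move is open side up at (389,191) in the top view, and the drying pot is at (401,114). The larger tray's round well is at (270,138), with its square recess at (236,126). The small tray at (217,294) is a look-alike.

```bash
cat > h.py <<'E'
import numpy as np,cv2
from workcell import manip,imaging
from scipy.spatial.transform import Rotation as R
def R_of(s):
    w,x,y,z=s['orientation']; return R.from_quat([x,y,z,w])
def ray(c,uv,z,T=None):
    k=imaging.calibration(c); T=k['T'] if T is None else T
    p=cv2.undistortPoints(np.array([[uv]],float),k['K'],np.array(k['dist_coeffs']))[0,0]
    d=T[:3,:3]@[p[0],p[1],1]; o=T[:3,3]; return o+d*(z-o[2])/d[2]
def wristT(s):
    M=np.eye(4); M[:3,:3]=R_of(s).as_matrix(); M[:3,3]=s['tool_pos']; return M@imaging.calibration('wrist')['tool_from_camera']
def blob(mask,near):
    n,l,st,c=cv2.connectedComponentsWithStats(mask.astype(np.uint8))
    ok=[i for i in range(1,n) if st[i,4]>60]; i=min(ok,key=lambda i:np.hypot(*(c[i]-near)))
    pts=cv2.findContours((l==i).astype(np.uint8),0,2)[0][0]
    return cv2.minAreaRect(pts),pts
def rel(s,pos): # world position -> tool shift units
    return R_of(s).inv().apply(np.array(pos)-s['tool_pos'])/0.12
E
python3 - <<'E'
from h import *
z=np.load('top1.npz');p=z['p'].astype(int);d=z['d']
g=p.sum(2)/3
print('depth-based z of mat/pot', [d[v,u] for u,v in[(389,191),(401,114),(270,138)]])
for n,m,uv,h in [('pot',g>110,(389,191),.044),('dry',g>110,(401,114),.044),('well',g<38,(270,138),.011),('sq',g<38,(236,126),.011)]:
    r,_=blob(m,uv); w=ray('top',r[0],h); e=ray('top',(r[0][0]+r[1][0],r[0][1]),h)
    print(n,r,np.round(w,4),'size',np.linalg.norm(e-w), 'reach',np.hypot(*w[:2]))
s=manip.read_state(); print(R_of(s).as_matrix().round(3),s['q'])
print(imaging.calibration('wrist'))
E
```

```text
depth-based z of mat/pot [np.float32(1.0796745), np.float32(1.0688363), np.float32(1.0948899)]
pot ((388.5, 190.5), (19.0, 19.0), 90.0) [ 0.4408 -0.1386  0.044 ] size 0.047051226728830914 reach 0.46206586471943184
dry ((402.0, 112.5), (17.0, 16.0), 90.0) [ 0.6392 -0.1781  0.044 ] size 0.04347653252825332 reach 0.663577582259881
well ((269.2500305175781, 138.25001525878906), (23.33452033996582, 24.041629791259766), 45.0) [0.581  0.1592 0.011 ] size 0.05995705628134971 reach 0.6024526458811019
sq ((235.50001525878906, 128.0), (23.71708106994629, 23.71708106994629), 18.434946060180664) [0.6088 0.2471 0.011 ] size 0.06156101774216474 reach 0.6570622082668387
[[-0.91   0.415 -0.   ]
 [ 0.415  0.91  -0.   ]
 [-0.    -0.    -1.   ]] [-1.1695156   0.61505513 -0.01260175  1.42361291  0.00814264  1.1033971
 -0.04038504]
{'K': array([[310.72328694,   0.        , 321.59152426],
       [  0.        , 310.72328694, 201.45518022],
       [  0.        ,   0.        ,   1.        ]]), 'dist_coeffs': array([-0.06081365,  0.        ,  0.        ,  0.        ,  0.        ]), 'tool_from_camera': array([[ 3.25061871e-04, -9.53428491e-01, -3.01618977e-01,
         8.51215899e-02],
       [ 9.99999842e-01,  4.48559009e-04, -3.40187878e-04,
         2.81596728e-05],
       [ 4.59638725e-04, -3.01618818e-01,  9.53428486e-01,
        -1.64965334e-01],
       [ 0.00000000e+00,  0.00000000e+00,  0.00000000e+00,
         1.00000000e+00]])}
```

Emit:
{"fn": "send_rows", "kwargs": {"moves": "-1 -1 0 0 0 0.182; -1 -1 0 0 0 0.182; -1 -1 0 0 0 0.182; -1 -1 0 0 0 0.182; -1 -1 0 0 0 0.182; -1 -1 0 0 0 0.182; -1 -1 0 0 0 0.182; -1 -1 0 0 0 0.182; -1 -1 0 0 0 0.182; -1 -1 0 0 0 0.182", "gripper": 1}}

```text
time: 1.23
tool_pos: [0.3289, 0.4326, 0.2188]
orientation: [0.0, 0.708, 0.706, 0.0]
ft_force: [-0.0, -0.3, -0.3]
gripper_width: 0.093
gripper_force: 0.0
```

Emit:
{"fn": "send_rows", "kwargs": {"moves": "-0.25 0.2 0 0 0 0; -0.5 0.4 0 0 0 0; -0.75 0.6 0 0 0 0; -1 0.8 0 0 0 0"}}

```text
time: 1.57
tool_pos: [0.4258, 0.3113, 0.2188]
orientation: [0.0, 0.706, 0.708, 0.0]
ft_force: [-0.2, 0.4, 0.0]
gripper_width: 0.0928
gripper_force: 0.0
```

Emit:
{"fn": "send_rows", "kwargs": {"moves": "-0.3 0.1 0 0 0 0; -0.6 0.2 0 0 0 0; -0.9 0.3 0 0 0 0; -1 0.3 0 0 0 0"}}

```text
time: 1.9
tool_pos: [0.4636, 0.1852, 0.2193]
orientation: [0.002, 0.71, 0.704, -0.0]
ft_force: [0.0, -0.3, 0.4]
gripper_width: 0.0929
gripper_force: 0.0
```

Emit:
{"fn": "send_rows", "kwargs": {"moves": "-0.33 0 0 0 0 0; -0.67 0 0 0 0 0; -1 0 0 0 0 0"}}

```text
time: 2.15
tool_pos: [0.4606, 0.0714, 0.2188]
orientation: [0.0, 0.706, 0.708, 0.0]
ft_force: [-0.1, 0.2, -0.3]
gripper_width: 0.0934
gripper_force: 0.0
```

Emit:
{"fn": "send_rows", "kwargs": {"moves": "-0.33 0 0 0 0 0; -0.67 0 0 0 0 0; -1 0 0 0 0 0"}}

```text
time: 2.4
tool_pos: [0.4606, -0.049, 0.219]
orientation: [0.0, 0.706, 0.708, 0.0]
ft_force: [0.7, -0.0, 0.7]
gripper_width: 0.0928
gripper_force: 0.0
```

Emit:
{"fn": "send_rows", "kwargs": {"moves": "-0.25 0 0.15 0 0 0; -0.5 -0.1 0.3 0 0 0; -0.76 -0.17 0.4 0 0 0; -0.76 -0.17 0.4 0 0 0; -0.76 -0.17 0.4 0 0 0"}}

```text
time: 2.82
tool_pos: [0.4395, -0.1402, 0.1703]
orientation: [-0.0, 0.708, 0.706, -0.0]
ft_force: [0.6, 1.2, -0.6]
gripper_width: 0.0932
gripper_force: 0.0
```

```bash
python3 - <<'E'
from h import *
s=manip.read_state(); T=wristT(s); p,d=imaging.snapshot('wrist'); cv2.imwrite('pics/w1.png',p)
print(s['tool_pos'])
k=imaging.calibration('wrist')
q=np.linalg.inv(T)@[.4408,-.1386,.044,1]; uv=(k['K']@(q[:3]/q[2]))[:2]; print('expect',uv)
g=p.astype(int).sum(2)/3
for th in (110,140):
    r,pts=blob(g>th,uv); e=cv2.fitEllipse(pts); c=ray('wrist',e[0],.044,T); print(r,e,c)
    P=np.array([ray('wrist',tuple(q[0]),.044,T) for q in pts]); (cc,rad)=cv2.minEnclosingCircle(P[:,:2].astype(np.float32)); print('circle',cc,rad,rel(s,[cc[0],cc[1],.016]))
E
```

```text
[ 0.439501   -0.14024928  0.17028529]
expect [323.64388037 192.54622478]
((319.49993896484375, 156.99996948242188), (638.9998779296875, 313.99993896484375), 0.0) ((335.6025085449219, 171.5596923828125), (284.1117248535156, 761.6689453125), 88.03276824951172) [ 0.4522362  -0.11779707  0.044     ]
circle (0.4236343204975128, -0.2008821964263916) 0.3867369294166565 [-0.50573435 -0.12891905  1.28586533]
((323.5000305175781, 193.00001525878906), (48.790367126464844, 50.20458221435547), 45.0) ((323.4011535644531, 192.81771850585938), (47.96683120727539, 50.73084259033203), 85.83870697021484) [ 0.44056329 -0.13887399  0.044     ]
circle (0.44061756134033203, -0.13877348601818085) 0.025632310658693314 [0.01228664 0.01095767 1.28569783]
```

View pics/w1.png

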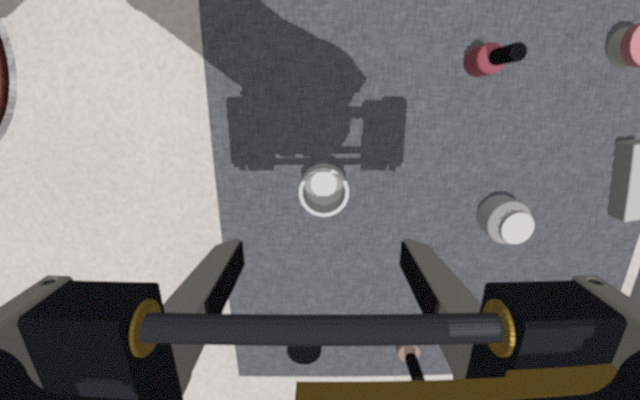

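The wrist view shows the open pot at (323,193) between the fingers. It agrees with the top view to 1 mm, and the rim radius comes out at 25.6 mm. The drying pot is at (510,222), well clear. I'll descend and grip.

Emit:
{"fn": "send_rows", "kwargs": {"moves": "0.012 0.011 0.3 0 0 0; 0.012 0.011 0.6 0 0 0; 0.012 0.011 0.8 0 0 0; 0.012 0.011 0.8 0 0 0"}}

```text
time: 3.2
tool_pos: [0.4401, -0.134, 0.0715]
orientation: [-0.004, 0.705, 0.709, -0.001]
ft_force: [-0.2, 0.2, 0.1]
gripper_width: 0.093
gripper_force: 0.0
```

Emit:
{"fn": "send_rows", "kwargs": {"moves": "0 0 0.16 0 0 0; 0 0 0.32 0 0 0; 0 0 0.48 0 0 0; 0 0 0.48 0 0 0; 0 0 0.48 0 0 0"}}

```text
time: 3.62
tool_pos: [0.4428, -0.1364, 0.0179]
orientation: [0.0, 0.706, 0.708, 0.001]
ft_force: [0.0, 0.6, 0.8]
gripper_width: 0.0932
gripper_force: 0.0
```

Emit:
{"fn": "send_rows", "kwargs": {"moves": "0 0 0 0 0 0; 0 0 0 0 0 0; 0 0 0 0 0 0; 0 0 0 0 0 0; 0 0 0 0 0 0; 0 0 0 0 0 0; 0 0 0 0 0 0; 0 0 0 0 0 0", "gripper": 0}}

```text
time: 4.28
tool_pos: [0.4415, -0.1374, 0.0171]
orientation: [-0.0, 0.707, 0.707, -0.0]
ft_force: [-0.1, -0.0, 2.6]
gripper_width: 0.0485
gripper_force: 30.0
```

Gripped at 48.5 mm with 30 N. Lifting and carrying.

Emit:
{"fn": "send_rows", "kwargs": {"moves": "0 0 -0.1 0 0 0; 0 0 -0.25 0 0 0; 0 0 -0.45 0 0 0; 0 0 -0.65 0 0 0; 0 0 -0.85 0 0 0; 0 0 -1 0 0 0; 0 0 -1 0 0 0"}}

```text
time: 4.87
tool_pos: [0.4436, -0.1381, 0.1398]
orientation: [0.003, 0.707, 0.707, 0.002]
ft_force: [0.2, 0.7, -1.6]
gripper_width: 0.0486
gripper_force: 30.0
```

Emit:
{"fn": "send_rows", "kwargs": {"moves": "0.1 0.05 0 0 0 0; 0.25 0.12 0 0 0 0; 0.4 0.2 0 0 0 0; 0.6 0.3 0 0 0 0; 0.8 0.4 0 0 0 0; 1 0.5 0 0 0 0"}}

```text
time: 5.37
tool_pos: [0.5012, -0.0163, 0.1356]
orientation: [-0.001, 0.707, 0.707, -0.001]
ft_force: [0.8, 0.0, -0.9]
gripper_width: 0.0489
gripper_force: 30.0
```

Emit:
{"fn": "send_rows", "kwargs": {"moves": "0.2 0.1 0 0 0 0; 0.4 0.2 0 0 0 0; 0.6 0.3 0 0 0 0; 0.8 0.4 0 0 0 0; 0.9 0.46 0 0 0 0; 0.95 0.48 0 0 0 0; 0.95 0.48 0 0 0 0; 0.95 0.48 0 0 0 0"}}

```text
time: 6.03
tool_pos: [0.5583, 0.0953, 0.136]
orientation: [-0.0, 0.708, 0.707, -0.001]
ft_force: [-0.4, -0.7, -1.7]
gripper_width: 0.0485
gripper_force: 30.0
```

```bash
python3 - <<'E'
from h import *
s=manip.read_state(); T=wristT(s); p,d=imaging.snapshot('wrist'); cv2.imwrite('pics/w2.png',p)
print(s['tool_pos'],s['gripper_width'],s['gripper_force'])
k=imaging.calibration('wrist')
q=np.linalg.inv(T)@[.581,.1592,.014,1]; print('expect well',(k['K']@(q[:3]/q[2]))[:2])
E
```

```text
[0.55829485 0.09534005 0.13597799] 0.048464494044628936 29.994668592530047
expect well [347.68950816 127.19737246]
```

View pics/w2.png

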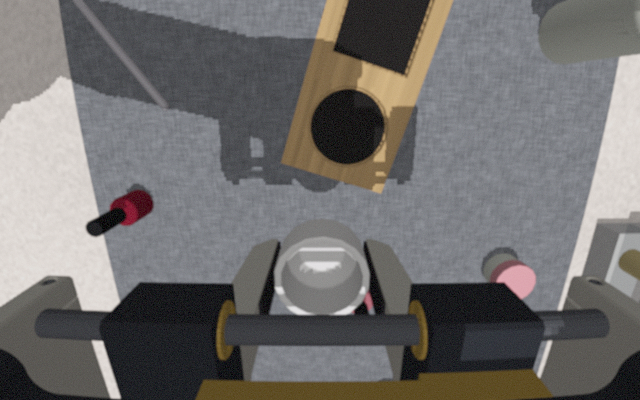

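The wrist view shows the round well at (347,126), where expected (347.7,127.2). The pot is upright in the fingers at (322,275). I'll move over the well and lower.

Emit:
{"fn": "send_rows", "kwargs": {"moves": "0.2 0.07 0 0 0 0; 0.4 0.14 0 0 0 0; 0.54 0.19 0.05 0 0 0; 0.54 0.19 0.2 0 0 0; 0.54 0.19 0.4 0 0 0; 0.54 0.19 0.6 0 0 0; 0.54 0.19 0.7 0 0 0; 0.54 0.19 0.75 0 0 0; 0.54 0.19 0.8 0 0 0; 0.54 0.19 0.8 0 0 0; 0.54 0.19 0.8 0 0 0"}}

```text
time: 7.0
tool_pos: [0.5829, 0.1611, 0.0418]
orientation: [0.0, 0.707, 0.707, 0.001]
ft_force: [0.2, 0.7, -0.4]
gripper_width: 0.0483
gripper_force: 30.0
```

```bash
python3 - <<'E'
from h import *
s=manip.read_state(); print(s['tool_pos'],s['ft_force'],s['gripper_width'])
print('to target',rel(s,[.581,.160,.0231]))
E
```

```text
[0.58290989 0.16112356 0.04176704] [ 0.23392023  0.70004039 -0.36596684] 0.04826284279705993
to target [-0.00940721 -0.01611876  0.15553508]
```

Emit:
{"fn": "send_rows", "kwargs": {"moves": "-0.01 -0.015 0.03 0 0 0; -0.01 -0.015 0.06 0 0 0; -0.01 -0.015 0.09 0 0 0; -0.01 -0.015 0.11 0 0 0; -0.01 -0.015 0.13 0 0 0; -0.01 -0.015 0.14 0 0 0; -0.01 -0.015 0.15 0 0 0; -0.01 -0.015 0.15 0 0 0; -0.01 -0.015 0.15 0 0 0"}}

```text
time: 7.75
tool_pos: [0.5804, 0.1602, 0.0232]
orientation: [-0.0, 0.707, 0.707, 0.0]
ft_force: [-0.4, -0.0, -0.0]
gripper_width: 0.0485
gripper_force: 30.0
```

Emit:
{"fn": "send_rows", "kwargs": {"moves": "0 0 0.006 0 0 0; 0 0 0.012 0 0 0; 0 0 0.012 0 0 0; 0 0 0.012 0 0 0"}}

```text
time: 8.08
tool_pos: [0.5804, 0.1602, 0.0232]
orientation: [-0.0, 0.707, 0.707, 0.0]
ft_force: [-4.0, -0.3, 8.7]
gripper_width: 0.0485
gripper_force: 30.0
```

Contact at the floor (8.7 N, z stopped). Easing off and releasing.

Emit:
{"fn": "send_rows", "kwargs": {"moves": "0 0 -0.01 0 0 0; 0 0 -0.01 0 0 0; 0 0 -0.01 0 0 0; 0 0 -0.01 0 0 0; 0 0 -0.01 0 0 0; 0 0 -0.01 0 0 0; 0 0 -0.01 0 0 0; 0 0 -0.01 0 0 0", "gripper": 1}}

```text
time: 8.75
tool_pos: [0.5804, 0.1601, 0.0226]
orientation: [-0.0, 0.707, 0.707, -0.0]
ft_force: [-0.2, 0.5, 0.4]
gripper_width: 0.0918
gripper_force: 0.0
```

Emit:
{"fn": "send_rows", "kwargs": {"moves": "0 0 -0.1 0 0 0; 0 0 -0.25 0 0 0; 0 0 -0.5 0 0 0; 0 0 -0.75 0 0 0; 0 0 -1 0 0 0; 0 0 -1 0 0 0; 0 0 -1 0 0 0; 0 0 -1 0 0 0"}}

```text
time: 9.42
tool_pos: [0.5799, 0.1602, 0.143]
orientation: [-0.0, 0.707, 0.707, -0.0]
ft_force: [-0.1, 0.8, -0.4]
gripper_width: 0.0932
gripper_force: 0.0
```

```bash
python3 - <<'E'
from h import *
s=manip.read_state(); T=wristT(s); p,d=imaging.snapshot('wrist'); cv2.imwrite('pics/w3.png',p)
print(s['tool_pos'],s['time'],s['gripper_width'])
k=imaging.calibration('wrist'); g=p.astype(int).sum(2)/3
q=np.linalg.inv(T)@[.581,.160,.05,1]; uv=(k['K']@(q[:3]/q[2]))[:2]; print(uv)
r,pts=blob(g>140,uv); P=np.array([ray('wrist',tuple(q[0]),.05,T) for q in pts]); print(cv2.minEnclosingCircle(P[:,:2].astype(np.float32)))
E
```

```text
[0.57990812 0.16022408 0.14300184] 9.4167 0.09316132602212344
[323.51759045 205.08125785]
((0.5774004459381104, 0.15883299708366394), 0.05406787246465683)
```

View pics/w3.png

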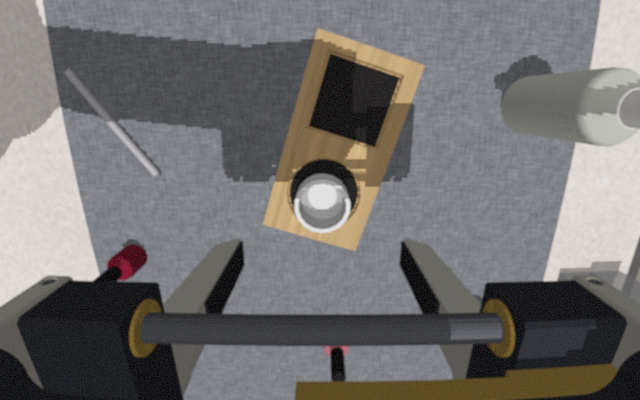

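The pot stands open side up inside the round well. Its rim is centred at about (323,204), against an expected (323.5,205), and the gripper is clear.

```bash
python3 -c "
from workcell import manip
print(manip.finish_job())"
```

```text
the job is handed in; nothing more can be done
None
```

The mixing pot stands open side up on the floor of the tray's round well, the drying pot was not touched, and I handed the job in at about 9.5 s; no verdict came back.

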